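Index the inspection turntable with one finger

ROBOT

A 6-joint arm with a two-finger parallel gripper is mounted at the origin on a cart in front of the work surface, level with it; the furniture and walls round the work are solid. World frame = base frame: x ahead of the robot, y to its left, z up, the work surface at z = 0. Lengths are in m, angles in rad, forces in N, time in s.
With the tool pointing down it reaches from about 0.35 to 0.8 m from the base axis. Payload 7.3 kg.
Tool frame: the origin (TCP) lies between the finger pads; the fingertips stand 25 mm ahead of it and the grasp point (between the pads) lies 6 mm ahead of it (r.tip_extent is the distance from the TCP to the fingertips, in m); z points along the fingers, y is the direction in which the jaws open and shut (so a half turn about z gives the same grasp; the last joint's range is limited). The gripper opens to 85 mm and grips with 20 to 120 N. Pads are 22 mm wide; open, the fingers measure 114 mm over their backs; the gripper's body (76 mm by 85 mm) begins 54 mm behind the grasp point. The pads swing forward as they close: fully open they stand 13 mm farther back than shut.
Start: joints at [-1.311, 0.342, 1.524, -0, 1.275, -0.146], TCP at [0.207, -0.482, 0.256] pointing down, gripper open.
Joint ranges: [-2.53, 2.53], [-0.77, 2.02], [0.04, 2.7], [-1, 4.14], [0.28, 2.66], [-3.11, 3.11]. Speed limits (rad/s): [2.57, 2.57, 3.14, 3.14, 3.14, 3.14].

INTERFACE

Orientations are given as a unit quaternion [x, y, z, w].
In Python, from workcell import r, command_gripper, optics gives the robot as it stands. The module is installed in compiled form; this text tells all that it offers. Calls block until the motion is done:
- r.reach(position, orientation): joint-space move of the TCP to a pose.
- r.move_straight(position, orientation=None, speed=0.15, max_force=None): straight line of the TCP; orientation=None keeps the orientation; speed is the mean speed in m/s. With max_force (N) it stops when the force on the tool has changed by that much, and returns True; else False.
- r.movej(angles): joint-space move.
- command_gripper(opening, force=None): finger opening in m; force is the grip in N (None keeps the last); returns when the fingers have stopped.
- r.hold(seconds).
- r.solve_ik(position, orientation): joint angles nearest the present ones, or None.
- r.read_state(): the state.
- optics.get_image(name): name is "side" or "top" or "wrist"; returns (picture, depth): 480x640x3 uint8, red, green, blue; 480x640 float32, m along the optical axis (not along the pixel's ray), 0 where there is no reading.
- optics.camera_model(name): a dict with "K" (3x3 intrinsics, pixels), "R" (3x3) and "t" (3): a world point X has camera coordinates R X + t; the wrist camera has in their place "tool_from_camera" (4x4, takes a point from camera to tool coordinates, whose origin is the TCP and whose axes are the flange's). Camera axes: x right, y down, z forward; pixel columns grow to the right and rows downward; lengths in m; the calibration is good to about 2 mm. A picture is of the moment at which its call begins: read the wrist's pose just before it. camera_model takes no time and is no camera call.
A pose or a line that the arm cannot do raises r.PlanningError and nothing moves.
- r.finish_job(): hands the job in, once; it reports no verdict.
The state is a dict: "time_s": time; "joint_positions": joint angles; "dq": joint speeds; "tau": joint torques, N m; "eef_pos": TCP position; "eef_rot": TCP orientation; "contact_force": force on the tool from outside, world axes, zero at the start; "torque": the same for the moment, N m; "grip_width": finger opening in m.
Only numpy, scipy, OpenCV 4.12 (cv2) and the standard library are available. Lean on these libraries where they do the work, as an engineer would, in place of code of your own. Each camera call takes 0.05 s, during which the arm holds its last target. There are 200 camera calls.

TASK

Show two parts to the sensor post of the small three-armed turntable, turning it only by pushing its spokes with a fingertip: first bring the round bush squarely in front of the sensor and let the turntable stand still there for at least two seconds, then bring the hexagon nut squarely in front of the sensor and leave it there. Do not touch the bush or the nut, which ride round in their cups, and leave the loose tools and the knob on the bench where they are.

Things in the scene. Friction and masses are not known exactly. Their poses are not given: they have to be found in the camera images.
- base: Fixed base of the turntable: round dark steel foot, 136 mm across, 12 mm thick, with a bearing column (52 mm across, 26 mm high) in the middle. Origin on the turning axis at the bench surface, z up; its +x axis points horizontally to the sensor post. Does not move.
- sensor (a point): Centre of the grey box-shaped sensor head (22 x 24 x 30 mm) on the fixed steel post, 119 mm out from the turning axis, 68 mm above the bench; a foot bar joins it to the base. Its lens looks at the axis; the small screw on top reaches 95 mm above the bench.
- station (a point): Point where a part stands squarely in front of the sensor: on the line from the turning axis to the sensor post, 78 mm from the axis, 48 mm above the bench (cup rim height).
- turntable (a joint): Turning angle of the turntable about its vertical axis, rad, 0 where it stands at the start, positive anticlockwise seen from above. It turns either way without stops for over a whole turn; light friction, about 0.1 N m (2 to 3 N at mid spoke), and it stops almost at once where it is left.
- hub (a point): Centre of the top of the aluminium hub (44 mm across), on the turning axis, 66 mm above the bench; a 14 mm screw head stands 6 mm above it. Three straight spokes run out from it, 120 degrees apart, each ending in a round cup. The space between spokes is open down to the base's foot.
- spoke_1 (a point): Middle of the upper face of one spoke, 48 mm from the axis, 60 mm above the bench; turns with it. Spoke: bar 12 mm wide, 16 mm high (44 to 60 mm above the bench), free to be pushed sideways from 22 to 60 mm from the axis. Its cup lies straight outward, centred 78 mm from the axis: 39 mm outside, 31 mm inside diameter, underside 36, floor 42, rim 48 mm above the bench.
- spoke_2 (a point): The same point on the next spoke, 120 degrees anticlockwise seen from above.
- spoke_3 (a point): The same point on the third spoke, 240 degrees anticlockwise from the first.
- bush_mid (a point): Centre of the bush: smooth plain cylinder with a bore, 26 mm across and 30 mm high, standing loose in one of the cups (which one varies). Site half-way up, z up.
- nut_mid (a point): Centre of the hexagon nut, 23 x 26 mm and 12 mm high, lying loose in another cup; the third cup is empty. Site half-way up, z up.
- spanner: Loose steel spanner, 148 x 27 x 8 mm, lying on the bench near the front edge; bystander. Origin at the centre of its underside.
- pen: Loose black pen, 145 mm long, 12 mm thick, lying near the front edge, to the right; bystander. Origin at the centre of its underside.
- knob: Loose black ribbed knob, 37 mm across, 18 mm high, lying on the bench in front and to the right of the turntable; bystander. Origin at the centre of its underside.
- pliers: Loose pliers, 172 x 56 x 13 mm, lying behind the parts case; bystander. Origin at the centre of its underside.
- bush: The bush itself; origin at the centre of its underside, z up (see bush_mid).
- nut: The nut itself; origin at the centre of its underside, z up (see nut_mid).
Mind the look-alikes: they are no part of the job. Of the things like the bush, leave any that is yellow; of the rest the smaller one is meant.

How it is judged:
On the way, in this order (a step that is already met when the one before it is completed fails the run):
1. the bush stands in front of the sensor, within 10 mm, and the turntable is still, for two seconds (horizontal distance between bush_mid and station below 0.01 m and velocity of joint turntable between -0.1 and 0.1 rad/s), for 2 s.
2. the nut stands in front of the sensor, within 10 mm, and the turntable is still (horizontal distance between nut_mid and station below 0.01 m and velocity of joint turntable between -0.1 and 0.1 rad/s), for 0.3 s.
At the end, for the whole second after the job is handed in: The nut's centre is within 10 mm (seen from above) of the station point in front of the sensor, the turntable is at rest, the bush and the nut stand upright in their cups, and the loose tools and the knob lie where they were (within 20 mm) (horizontal distance between nut_mid and station below 0.01 m and velocity of joint turntable between -0.05 and 0.05 rad/s and angle between each of bush_mid, nut_mid's own z axis and vertical below 0.2 rad and height (world z) of bush_mid between 0.051 and 0.063 m and horizontal distance between each of bush_mid, nut_mid and hub below 0.086 m and height (world z) of nut_mid between 0.042 and 0.054 m and distance of each of spanner, pen, pliers, knob from where it was at the start of the episode below 0.02 m); the robot touches nothing.
It fails at once if a part in a cup is touched by the robot (contact force between any of the fingers, the arm and bush above 0.3 N or contact force between any of the fingers, the arm and nut above 0.3 N).
It fails at once if a part is lifted out of its cup, or tips over (height (world z) of bush_mid above 0.069 m or angle between any of bush_mid, nut_mid's own z axis and vertical above 0.4 rad or height (world z) of nut_mid above 0.06 m).
It fails at once if a loose tool or the knob is shifted by more than 20 mm (distance of any of spanner, pen, pliers, knob from where it was at the start of the episode above 0.02 m).
It also fails if it takes over 72 s, if anything falls off the work surface, if the arm or the gripper's body presses on something with over 40 N, if the wrist force passes 120 N, or if a joint passes its speed limit or range.

## Working session

There is one attempt and no reset: what is moved stays moved. The work goes in short steps, each a Python script; the robot and the scene stay as the last script left them, time stands still between calls to the robot, and variables do not carry over. Pictures are saved under pics/ and viewed, about 8 in all and at most 12, crops included, and the job is handed in when it is done.

```bash
mkdir -p pics; python3 - <<'E'
from workcell import r, optics
import cv2,numpy as np
for n in("top","side"):
    p,d=optics.get_image(n); cv2.imwrite(f"pics/{n}0.png",p[...,::-1]); np.save(f"{n}_d.npy",d)
    m=optics.camera_model(n); print(n,np.round(m["K"],1).tolist(),np.round(m["R"],3).tolist(),np.round(m["t"],3))
print(r.read_state()["time_s"], r.tip_extent)
E
```

```text
top [[469.8, 0.0, 321.9], [0.0, 469.8, 234.0], [0.0, 0.0, 1.0]] [[0.028, -1.0, 0.01], [-0.984, -0.03, -0.178], [0.178, -0.004, -0.984]] [0.089 0.496 1.22 ]
side [[503.3, 0.0, 310.1], [0.0, 503.3, 238.3], [0.0, 0.0, 1.0]] [[-0.881, -0.474, -0.001], [-0.291, 0.543, -0.788], [0.374, -0.694, -0.616]] [0.481 0.129 1.067]
0.1 0.025
```

View pics/top0.png

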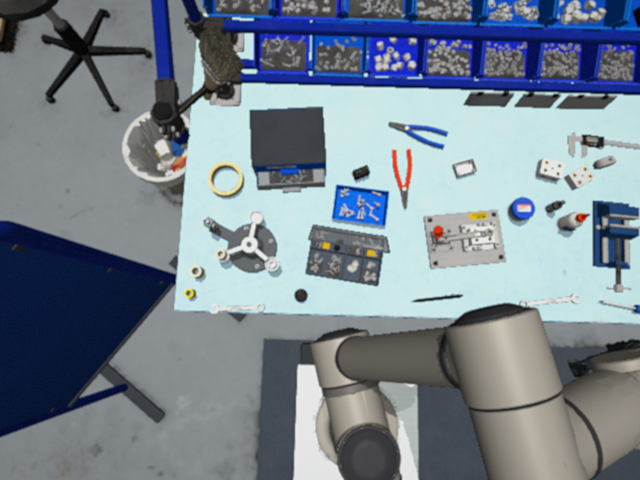

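View pics/side0.png

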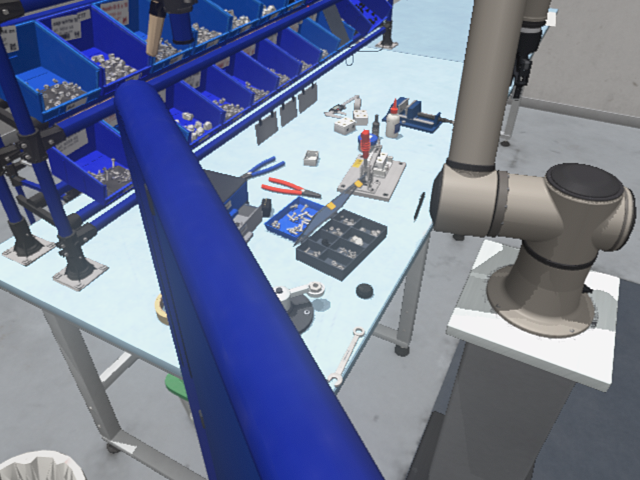

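The top view shows the turntable with its hub near (249,243), the sensor post near (209,225), and cups near (257,218), (272,266) and (222,255). The side view is mostly blocked by a blue beam. Next I'll convert these to positions and look with the wrist camera.

```bash
cat > h.py <<'E'
from workcell import r, command_gripper, optics
import numpy as np, cv2
from scipy.spatial.transform import Rotation as Ro
def ray(name,uv,z,pose=None):
    m=optics.camera_model(name); d=np.linalg.inv(m["K"])@[uv[0],uv[1],1]
    if name=="wrist":
        T=m["tool_from_camera"]; R=Ro.from_quat(pose[1]).as_matrix()
        d=R@T[:3,:3]@d; c=R@T[:3,3]+pose[0]
    else: d=m["R"].T@d; c=-m["R"].T@m["t"]
    return c+d*(z-c[2])/d[2]
def down(yaw): # tool z down, tool y axis at world angle yaw
    y=np.array([np.cos(yaw),np.sin(yaw),0]); z=np.array([0,0,-1.]); 
    return Ro.from_matrix(np.c_[np.cross(y,z),y,z]).as_quat()
def pose():
    s=r.read_state(); return np.array(s["eef_pos"]),np.array(s["eef_rot"])
E
python3 - <<'E'
from h import *
for n,uv,z in [("hub",(249,243),.07),("sens",(209,225),.085),("c1",(257,218),.05),("c2",(272,266),.05),("c3",(222,255),.05),("knob",(301,296),.018),("case",(308,252),.03),("black box",(250,140),.1)]: print(n,ray("top",uv,z).round(3))
d=np.load("top_d.npy"); m=optics.camera_model("top")
for uv in [(280,140),(345,250),(290,180),(219,50),(165,80),(190,150),(60,310),(350,205)]:
    c=np.linalg.inv(m["K"])@[*uv,1]*d[uv[1],uv[0]]; print(uv,(m["R"].T@(c-m["t"])).round(3))
m=optics.camera_model("wrist"); print(m["K"],m["tool_from_camera"]); print(pose(), Ro.from_quat(pose()[1]).as_matrix().round(2))
p=cv2.imread("pics/top0.png"); cv2.imwrite("pics/c0.png",cv2.resize(p[190:310,170:330],None,fx=5,fy=5,interpolation=2))
h=ray("top",(249,243),.07)
for yaw in np.arange(-3,3.2,.5):
    print(round(yaw,1),[None if (q:=r.solve_ik([h[0]-b,h[1],z],down(yaw))) is None else np.round(q,2).tolist() for z,b in((.25,.0),(.35,.08),(.09,0))])
E
```

```text
hub [0.458 0.294 0.07 ]
sens [0.5   0.398 0.085]
c1 [0.53  0.279 0.05 ]
c2 [0.402 0.233 0.05 ]
c3 [0.427 0.366 0.05 ]
knob [0.327 0.154 0.018]
case [0.445 0.139 0.03 ]
black box [0.731 0.302 0.1  ]
(280, 140) [0.711 0.217 0.158]
(345, 250) [0.453 0.039 0.03 ]
(290, 180) [0.636 0.194 0.061]
(219, 50) [0.606 0.246 0.732]
(165, 80) [0.618 0.351 0.626]
(190, 150) [0.267 0.109 1.288]
(60, 310) [0.271 0.692 0.205]
(350, 205) [0.585 0.026 0.004]
[[425.46683952   0.         320.70511587]
 [  0.         425.46683952 241.09746311]
 [  0.           0.           1.        ]] [[ 7.78746183e-04 -9.46531099e-01 -3.22611642e-01  8.17041752e-02]
 [ 9.99999696e-01  7.50822034e-04  2.10995302e-04  5.95460911e-05]
 [ 4.25103139e-05 -3.22611708e-01  9.46531396e-01 -1.17617366e-01]
 [ 0.00000000e+00  0.00000000e+00  0.00000000e+00  1.00000000e+00]]
(array([ 0.20719113, -0.48204053,  0.25572078]), array([ 9.79482065e-01,  2.01530227e-01, -3.33592054e-05, -6.71713197e-04])) [[ 0.92  0.39 -0.  ]
 [ 0.39 -0.92  0.  ]
 [ 0.   -0.   -1.  ]]
-3.0 [[0.43, 0.38, 1.48, -0.0, 1.28, -2.85], [0.5, 0.2, 1.47, -0.0, 1.4
[... 751 characters left out ...]
.43, 0.38, 1.48, -0.0, 1.28, -0.07], [0.5, 0.2, 1.47, -0.0, 1.48, -0.0], [0.43, 0.56, 1.68, -0.0, 0.9, -0.07]]
1.0 [[0.43, 0.38, 1.48, -0.0, 1.28, -0.57], [0.5, 0.2, 1.47, -0.0, 1.48, -0.5], [0.43, 0.56, 1.68, -0.0, 0.9, -0.57]]
1.5 [[0.43, 0.38, 1.48, -0.0, 1.28, -1.07], [0.5, 0.2, 1.47, -0.0, 1.48, -1.0], [0.43, 0.56, 1.68, -0.0, 0.9, -1.07]]
2.0 [[0.43, 0.38, 1.48, -0.0, 1.28, -1.57], [0.5, 0.2, 1.47, -0.0, 1.48, -1.5], [0.43, 0.56, 1.68, -0.0, 0.9, -1.57]]
2.5 [[0.43, 0.38, 1.48, -0.0, 1.28, -2.07], [0.5, 0.2, 1.47, -0.0, 1.48, -2.0], [0.43, 0.56, 1.68, -0.0, 0.9, -2.07]]
3.0 [[0.43, 0.38, 1.48, -0.0, 1.28, -2.57], [0.5, 0.2, 1.47, -0.0, 1.48, -2.5], [0.43, 0.56, 1.68, -0.0, 0.9, -2.57]]
```

View pics/c0.png

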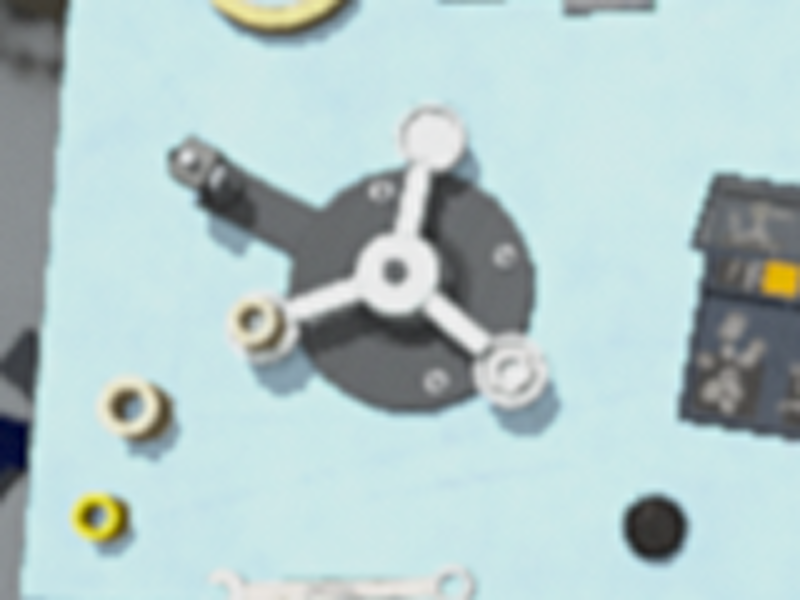

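The crop shows the bush (tan ring) in the left cup at about 113°, the nut in the lower-right cup at about 233° and the upper cup empty at about 353°. The sensor is at about 68°. I can push clockwise on the empty cup's spoke, 45° and then another 120°, well away from the parts and the post. First I'll find out where the blue beam in the side view is.

```bash
python3 - <<'E'
from h import *
d=np.load("side_d.npy"); m=optics.camera_model("side")
for uv in [(135,100),(170,200),(220,300),(270,400),(330,460),(60,150),(190,30),(285,295)]:
    c=np.linalg.inv(m["K"])@[*uv,1]*d[uv[1],uv[0]]; print(uv,d[uv[1],uv[0]].round(2),(m["R"].T@(c-m["t"])).round(3))
print(ray("side",(285,295),.06))
E
```

```text
(135, 100) 0.35 [0.327 0.662 0.62 ]
(170, 200) 0.25 [0.225 0.745 0.618]
(220, 300) 0.19 [0.159 0.792 0.62 ]
(270, 400) 0.16 [0.118 0.822 0.621]
(330, 460) 0.14 [0.093 0.831 0.622]
(60, 150) 1.15 [1.05  0.264 0.213]
(190, 30) 0.69 [0.548 0.343 0.56 ]
(285, 295) 0.99 [0.443 0.296 0.063]
[0.4446937  0.29367524 0.06      ]
```

```bash
python3 - <<'E'
from h import *
command_gripper(0.0)
r.reach([.40,.22,.25],down(1.45)); r.move_straight([.453,.294,.22],down(1.45))
P=pose(); p,d=optics.get_image("wrist"); cv2.imwrite("pics/w1.png",p[...,::-1]); np.save("w1p.npy",np.r_[P[0],P[1]])
print(P,r.read_state()["time_s"])
E
```

```text
(array([0.45273609, 0.2935769 , 0.21997507]), array([ 6.04483071e-02,  9.98171271e-01, -2.39818955e-04, -2.41473934e-04])) 4.2833
```

View pics/w1.png

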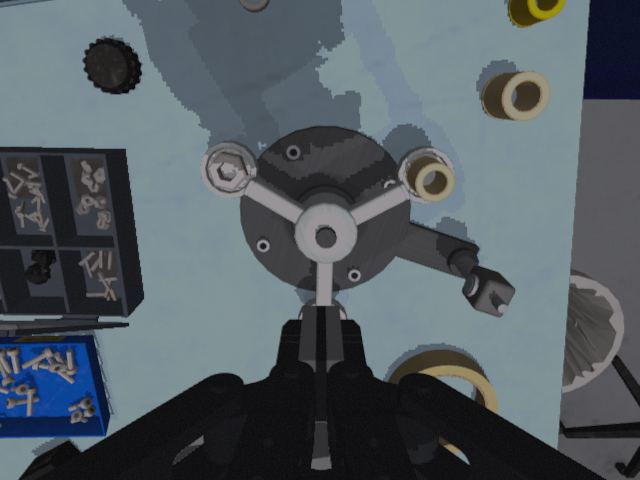

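The hub screw is at (326,236), the nut cup at (229,169), the bush cup at (427,174), the bush top at (433,180) and the sensor screw at (501,308). The empty spoke runs straight down the image under the gripper.

```bash
python3 - <<'E'
from h import *
a=np.load("w1p.npy"); P=(a[:3],a[3:])
f=lambda uv,z:ray("wrist",uv,z,P)
h=f((326,236),.072); print("hub",h.round(4))
for n,uv,z in[("nutcup",(229,169),.048),("bushcup",(427,174),.048),("bushtop",(433,180),.072),("spokemid",(324,283),.06),("screw",(501,309),.095),("bolt1",(294,152),.012),("bolt2",(355,275),.012),("bolt3",(263,245),.012),("bolt4",(389,186),.012)]:
    q=f(uv,z); v=q-h; print(n,q.round(4),np.hypot(*v[:2]).round(4),np.degrees(np.arctan2(v[1],v[0])).round(1))
E
```

```text
hub [0.4556 0.296  0.072 ]
nutcup [0.4079 0.2354 0.048 ] 0.0771 -128.2
bushcup [0.4274 0.3689 0.048 ] 0.0781 111.1
bushtop [0.4269 0.367  0.072 ] 0.0766 112.0
spokemid [0.4943 0.2901 0.06  ] 0.0391 -8.6
screw [0.5099 0.4014 0.095 ] 0.1187 62.7
bolt1 [0.4059 0.2781 0.012 ] 0.0528 -160.2
bolt2 [0.5117 0.3143 0.012 ] 0.0591 18.1
bolt3 [0.4765 0.2428 0.012 ] 0.0572 -68.5
bolt4 [0.4404 0.3475 0.012 ] 0.0537 106.4
```

```bash
cat >> h.py <<'E'
AX=np.array([.457,.2957]); RC=.041; OFF=.014
def fp(phi,z=.073):
    a=np.radians(phi); c,s=np.cos(a),np.sin(a)
    return [AX[0]+c*RC-s*OFF, AX[1]+s*RC+c*OFF, z], down(a+np.pi/2)
def arc(p0,p1,speed=.03):
    for p in np.linspace(p0,p1,max(2,int(abs(p1-p0)/8)+1))[1:]:
        r.move_straight(*fp(p),speed=speed)
def look(name,yaw):
    r.move_straight([.453,.294,.22],down(yaw),speed=.2)
    P=pose(); p,d=optics.get_image("wrist"); cv2.imwrite(f"pics/{name}.png",p[...,::-1]); np.save(name+"p.npy",np.r_[P[0],P[1]])
    print(r.read_state()["time_s"])
E
python3 - <<'E'
from h import *
r.move_straight(*fp(8,.15)); print(r.move_straight(*fp(8),speed=.08,max_force=8))
f0=np.array(r.read_state()["contact_force"])
for p in (2,-4,-7,-10,-13,-20,-30,-40,-50,-56.6):
    r.move_straight(*fp(p),speed=.03); print(p,(np.array(r.read_state()["contact_force"])-f0).round(1))
r.move_straight(*fp(-45),speed=.05); r.move_straight(*fp(-45,.15))
look("w2",1.45)
E
```

```text
False
2 [-0.6 -0.5 -0.6]
-4 [-0.4  2.8  0.2]
-7 [ 0.4  2.9 -0.5]
-10 [0.7 2.3 1.8]
-13 [0.5 2.  1.6]
-20 [0.  1.2 0.9]
-30 [0.7 1.2 1.8]
-40 [ 0.1  2.3 -1. ]
-50 [0.3 1.1 0.6]
-56.6 [1.1 1.8 1. ]
11.1917
```

View pics/w2.png

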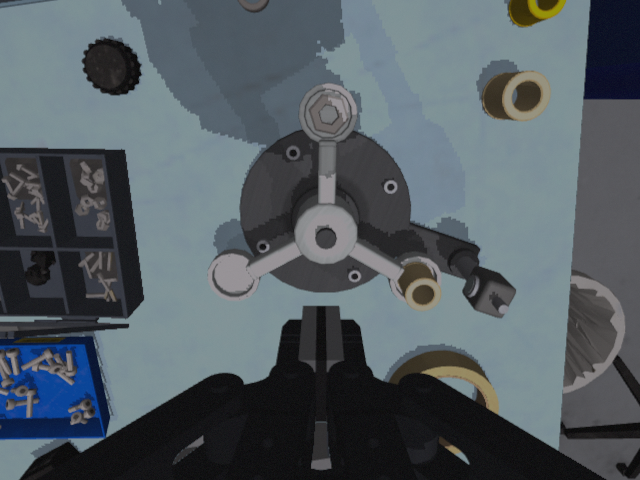

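The bush (top at (422,292)) is now near the sensor, the nut cup is at (328,113) and the empty cup is at (234,275). It may have turned slightly too far.

```bash
python3 - <<'E'
from h import *
a=np.load("w2p.npy"); P=(a[:3],a[3:])
f=lambda uv,z:ray("wrist",uv,z,P)
h=f((326,237),.072); print("hub",h.round(4))
for n,uv,z in[("nutcup",(328,113),.048),("empty",(234,275),.048),("bushcup",(413,281),.048),("bushtop",(422,292),.072),("screw",(502,309),.095),("head",(491,291),.083),("b1",(293,153),.012),("b2",(355,275),.012),("b3",(263,246),.012),("b4",(391,187),.012)]:
    q=f(uv,z); print(n,q.round(4),*[(np.hypot(*v).round(4),np.degrees(np.arctan2(v[1],v[0])).round(1)) for v in (q[:2]-h[:2],q[:2]-AX)])
E
```

```text
hub [0.4558 0.296  0.072 ]
nutcup [0.3796 0.3066 0.048 ] (np.float64(0.0769), np.float64(172.1)) (np.float64(0.0782), np.float64(172.0))
empty [0.4846 0.2247 0.048 ] (np.float64(0.0769), np.float64(-68.0)) (np.float64(0.0762), np.float64(-68.8))
bushcup [0.5053 0.3551 0.048 ] (np.float64(0.0771), np.float64(50.0)) (np.float64(0.0766), np.float64(50.9))
bushtop [0.503  0.3565 0.072 ] (np.float64(0.0767), np.float64(52.0)) (np.float64(0.0762), np.float64(52.9))
screw [0.5094 0.4016 0.095 ] (np.float64(0.1184), np.float64(63.1)) (np.float64(0.1181), np.float64(63.7))
head [0.5022 0.3992 0.083 ] (np.float64(0.1131), np.float64(65.8)) (np.float64(0.1129), np.float64(66.4))
b1 [0.4062 0.2775 0.012 ] (np.float64(0.0529), np.float64(-159.5)) (np.float64(0.0539), np.float64(-160.3))
b2 [0.511  0.3143 0.012 ] (np.float64(0.0582), np.float64(18.3)) (np.float64(0.0571), np.float64(18.9))
b3 [0.4767 0.2429 0.012 ] (np.float64(0.0571), np.float64(-68.5)) (np.float64(0.0564), np.float64(-69.5))
b4 [0.441  0.3489 0.012 ] (np.float64(0.0549), np.float64(105.6)) (np.float64(0.0555), np.float64(106.7))
```

```bash
python3 - <<'E'
import h
from h import *
h.OFF=-.0224
r.move_straight(*fp(-79,.15)); print(r.move_straight(*fp(-79),speed=.08,max_force=8))
arc(-79,-56.5,.02)
r.move_straight(*fp(-64),speed=.04); r.move_straight(*fp(-64,.15))
look("w3",1.45)
E
```

```text
False
17.0917
```

View pics/w3.png

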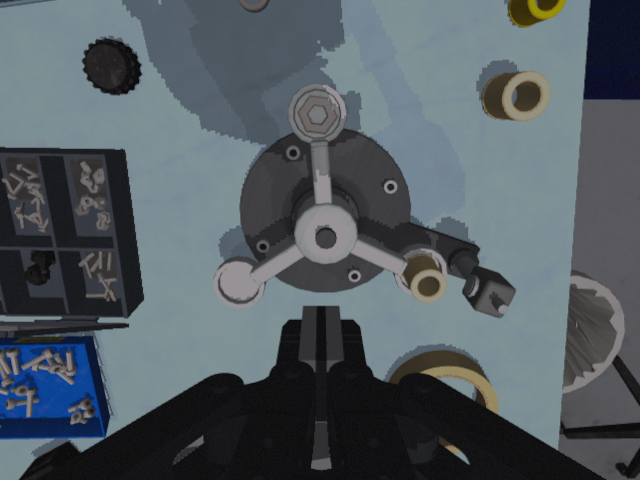

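The bush top is now at (426,284), the nut cup at (317,113) and the empty cup at (240,281). It moved less than I planned.

```bash
cat > meas.py <<'E'
import sys; from h import *
def meas(name,pts):
    a=np.load(name+"p.npy"); P=(a[:3],a[3:])
    C=np.array([.4565,.2958])
    for n,uv,z in pts:
        v=ray("wrist",uv,z,P)[:2]-C; print(n,np.hypot(*v).round(4),np.degrees(np.arctan2(v[1],v[0])).round(1))
E
python3 - <<'E'
from meas import *
meas("w3",[("nutcup",(317,113),.048),("empty",(240,281),.048),("bushtop",(426,284),.072),("bushcup",(419,273),.048)])
E
```

```text
nutcup 0.0779 177.3
empty 0.0755 -63.6
bushtop 0.0758 57.3
bushcup 0.0773 56.1
```

```bash
python3 - <<'E'
import h
from h import *
h.OFF=-.0224
r.move_straight(*fp(-66,.15)); print(r.move_straight(*fp(-66),speed=.08,max_force=8))
arc(-66,-49.5,.02)
r.move_straight(*fp(-57),speed=.04); r.move_straight(*fp(-57,.15))
look("w4",1.45)
E
```

```text
False
22.3917
```

View pics/w4.png

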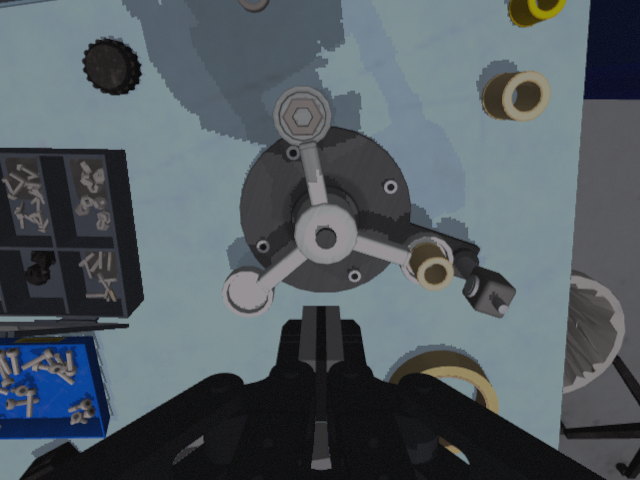

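The bush top is at (433,272) in line with the sensor head. The nut cup is at (302,115) and the empty cup at (248,291).

```bash
python3 - <<'E'
from meas import *
meas("w4",[("nutcup",(302,115),.048),("empty",(248,291),.048),("bushtop",(433,272),.072),("bushcup",(426,261),.048),("screw",(502,309),.095),("lens",(470,287),.068)])
p=cv2.imread("pics/w4.png"); cv2.imwrite("pics/c4.png",cv2.resize(p[210:340,300:530],None,fx=3.4,fy=3.4,interpolation=2))
E
```

```text
nutcup 0.078 -175.4
empty 0.076 -56.3
bushtop 0.0761 64.7
bushcup 0.0775 63.9
screw 0.1184 63.5
lens 0.1065 62.8
```

View pics/c4.png

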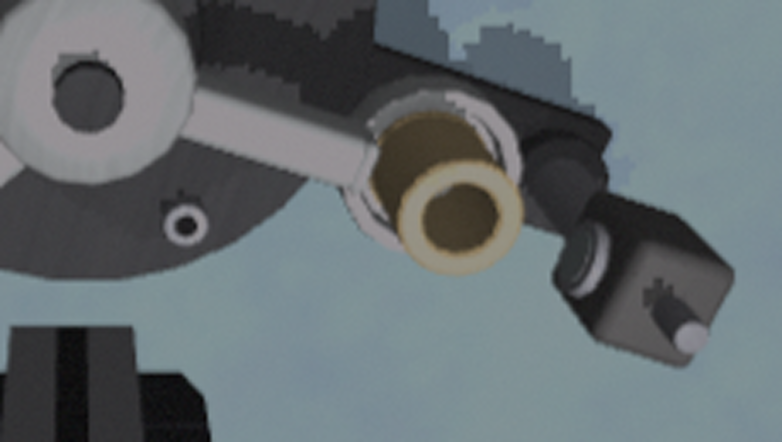

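The bush stands at about 64°, with the sensor at 63.5°. I'll let it dwell, then push another 120° clockwise, aiming slightly short.

```bash
python3 - <<'E'
import h
from h import *
r.hold(2.3)
h.OFF=.014
r.move_straight(*fp(-34,.15)); print(r.move_straight(*fp(-34),speed=.08,max_force=8))
arc(-34,-161.7,.03); print(r.read_state()["contact_force"],r.read_state()["time_s"])
r.move_straight(*fp(-152),speed=.04); r.move_straight(*fp(-152,.2))
r.reach([.453,.294,.22],down(1.45)); look("w5",1.45)
E
```

```text
False
[ 1.28038189 -0.66479326 -0.26175117] 32.0167
35.7917
```

View pics/w5.png

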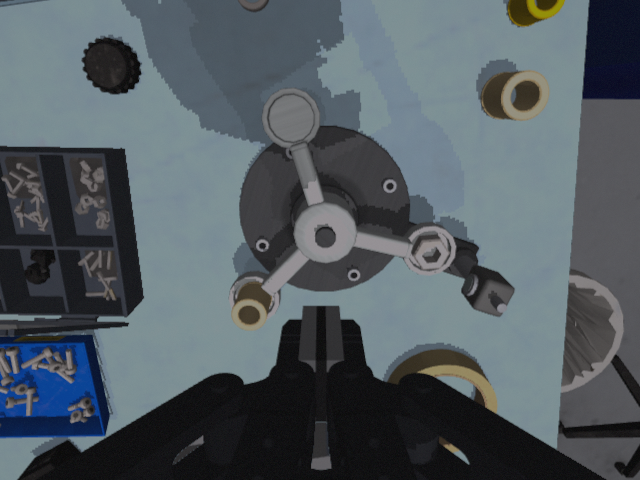

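The nut cup is at (430,249) with the nut centre near (432,250). The empty cup is at (291,117) and the bush top at (249,313).

```bash
python3 - <<'E'
from meas import *
meas("w5",[("nutcup",(430,249),.048),("nut",(433,249),.054),("empty",(291,117),.048),("bushtop",(249,313),.072),("screw",(502,309),.095)])
E
```

```text
nutcup 0.078 70.5
nut 0.078 72.1
empty 0.078 -170.2
bushtop 0.0771 -50.4
screw 0.1196 63.2
```

The nut is at about 70°, so it needs another 6.4° or so clockwise.

```bash
python3 - <<'E'
import h
from h import *
h.OFF=.014
r.reach(*fp(-151,.2)); print(r.move_straight(*fp(-151),speed=.1,max_force=8))
arc(-151,-168.1,.02)
r.move_straight(*fp(-158),speed=.04); r.move_straight(*fp(-158,.2))
r.reach([.453,.294,.22],down(1.45)); look("w6",1.45)
E
```

```text
False
44.15
```

View pics/w6.png

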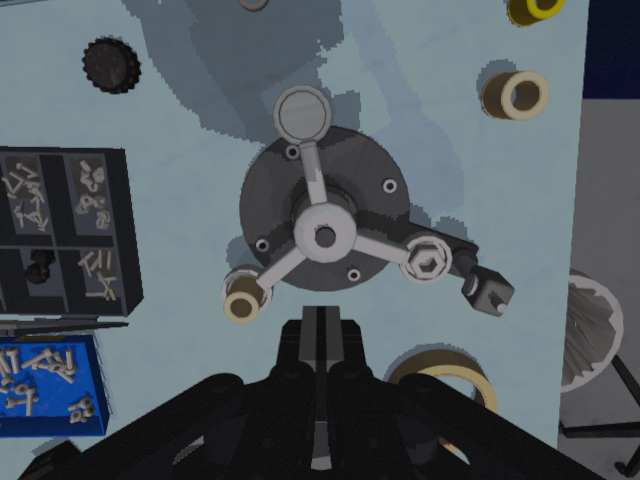

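The nut cup is at (425,260), the nut at (428,261), the empty cup at (302,114) and the bush top at (241,306). That is almost the same layout as when the bush was aligned.

```bash
python3 - <<'E'
from meas import *
meas("w6",[("nutcup",(425,260),.048),("nut",(428,261),.054),("empty",(302,114),.048),("bushtop",(241,306),.072),("screw",(502,309),.095)])
r.finish_job()
E
```

```text
nutcup 0.0775 63.9
nut 0.0776 65.1
empty 0.0781 -175.7
bushtop 0.0772 -56.0
screw 0.1196 63.2
the job is handed in; nothing more can be done
```

I brought the bush to the sensor, let it stand there, then brought the nut there and handed the job in. No verdict was reported. I turned the table only by pushing the empty cup's spoke with the closed fingertips.

- **Bush:** My first push went about 12° too far because I had guessed the finger thickness too small. Two pushes back put the bush at about 64°, against about 63.5° for the sensor. That is 1–2 mm off, and the table stood untouched there for more than 2 s.
- **Nut:** A push of about 114° and a 6° correction put the nut's cup at 63.9° and the nut's own centre at about 65°. The sensor measured 63.2–63.5°, so the nut is within about 3 mm of the station.
- **Last picture:** Both parts were still in their cups and the knob was where it started. The arm was clear of everything.
- **Not checked:** The pliers, pen and spanner were not re-measured at the end, but the arm did not work near them at bench height.
- **Disagreements:** A first rough estimate from the top camera put the sensor at 68°. I used the wrist camera's 63.5° instead, which agreed with the average of the base bolt positions. The fingertip offset differed by about 5 mm between the two pushing directions, so I corrected from pictures.

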